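Find the rocking corner of a drilling fixture and wedge it solid

ROBOT

A 6-joint arm with a two-finger parallel gripper is mounted at the origin on the work surface. World frame = base frame: x ahead of the robot, y to its left, z up, the work surface at z = 0. Lengths are in mm, angles in rad, forces in N, time in s.
With the tool pointing down it reaches from about 275 to 1000 mm from the base axis. Payload 8.4 kg.
Tool frame: the origin (TCP) lies at the very end of the fingers, on their centre line; the grasp point (between the pads) lies 19 mm behind it; z points along the fingers, y is the line along which they close (so a half turn about z gives the same grasp; the last joint's range is limited). The gripper opens to 85 mm and grips with 20 to 120 N. Pads are 22 mm wide; open, the fingers measure 114 mm over their backs; the gripper's body (76 mm by 85 mm) begins 54 mm behind the grasp point. The pads swing forward as they close: fully open they stand 13 mm farther back than shut.
Start: joints at [1.154, 0.353, 1.633, -0, 1.155, -0.002], TCP at [251.878, 572.001, 231.281] pointing down, gripper open.
Joint ranges: [-2.63, 2.63], [-0.92, 2.1], [0.06, 2.66], [-1.3, 4.44], [0, 2.69], [-3.02, 3.02]. Speed limits (rad/s): [2.22, 2.22, 2.79, 3.14, 3.14, 3.14].

INTERFACE

Orientations are given as [roll, pitch, yaw] about the fixed x, y, z axes, in that order (R = Rz(yaw) Ry(pitch) Rx(roll)).
In Python, from rig import sensors, grab_frame, camera_params, order gives the robot as it stands. The module is installed in compiled form; this text tells all that it offers.
- The arm moves only by the tool move_arm, never from a script. Its argument "motion" is a list of rows, each a list of 7 numbers: the turn, a rotation vector about the tool's x, y, z in rad, then the shift along the tool's x, y, z in m, then the finger opening in m, from 0 to 0.0854. A call has 1 to 8 rows; each row is the pose to reach, as a shift and turn from the pose commanded when the call began, along the tool's axes at that moment; what a row does not reach only later rows make up. A row lasts 1/8 s, in which the tool goes at most 62.5 mm and 10.7 degrees, less where a joint would pass 70% of its speed; a pose out of reach is approached as far as the arm can. A call with a gripper value outside its range is refused whole. The fingers move at their own pace and stop on an object; "grip_force" is the grip in N (left out, the last holds). Time passes only in rows, so rows that repeat a pose let the fingers close. It gives the time, the measured TCP pose, the force, the opening and the grip force at its end, in the units of the state.
- sensors.sense(): the state, without advancing time (a new reading comes with each control period).
- grab_frame(name): name is "scene" or "top" or "wrist"; returns (picture, depth): 384x512x3 uint8, red, green, blue; 384x512 float32, mm along the optical axis (not along the pixel's ray), 0 where there is no reading.
- camera_params(name): a dict with "camera_matrix" (3x3 intrinsics, pixels), "world_from_camera" (4x4, takes a point from camera to world coordinates). Camera axes: x right, y down, z forward; pixel columns grow to the right and rows downward; lengths in mm; the calibration is good to about 2 mm. The wrist camera is an equidistant fisheye: a pixel r from the principal point sees the ray r / f radians off the axis. A picture is of the moment at which its call begins: read the wrist's pose just before it. camera_params takes no time and is no camera call; for the wrist camera it gives the pose at the moment of the call.
- order.sign_off(): hands the job in; it is judged then, once.
The state is a dict: "clock": time; "qpos": joint angles; "qvel": joint speeds; "joint_efforts": joint torques, N m; "eef_pos": TCP position; "tcp_rot": TCP orientation; "contact_force": force on the tool from outside, world axes, zero at the start; "wrist_torque": the same for the moment, N m; "opening": opening from 0.0 (shut) to 1.0 (fully open); "grasp_force": force on a finger pad.
Only numpy, scipy, OpenCV 4.12 (cv2) and the standard library are available. Lean on these libraries where they do the work, as an engineer would, in place of code of your own. Each camera call takes 0.05 s, during which the arm holds its last target. There are 200 camera calls.

TASK

The drilling fixture plate rocks because one of the four rest buttons hidden under its corners is worn short: press its corners lightly in turn with the fingertips until you have found the one that dips, then slide the orange wedge in under that corner from the nearest left or right side until it is just snug, holding the plate level without jacking it up, and let go of it. Then prove it: press all four corners again with some 5 to 10 N, clockwise from the near left one (near left, far left, far right, near right), with no corner dipping. Bring the fingertips down slowly (metal on metal: never more than about 30 N on the plate, knocks included), do not shove it out of place, and leave everything else alone.

Things in the scene. Friction and masses are not known exactly. Their poses are not given: they have to be found in the camera images.
- surface_plate: dark steel surface plate fixed flat on the table, 260 (x) x 400 (y) x 20 mm thick; origin at the centre of its underside. On it, hidden under the fixture plate, stand four brass rest buttons, 20 mm in diameter, 12 mm high (one of them, any one, 2 to 3 mm shorter), 45 mm (x) and 55 mm (y) either side of its centre.
- fixture_plate: loose bright metal plate, 170 (x) x 190 (y) x 10 mm thick, about 2.5 kg, on the four buttons, its underside 12 mm above the surface plate; origin at the centre of its underside, x away from the robot, y to the robot's left. A green vee block 50 x 60 mm, 30 mm tall, is bolted on its middle; the corners are bare. Must stay within 10 mm of its place. May lie level or dipped at the start.
- near_left (a point): press point on the plate's top face at its near left corner (plate x -60, y +70, z +10 mm). The plate balances on the two good buttons beside the worn one: a few newtons tip it. Pressed at the worn corner it goes down about 3 mm below level (0.036 rad); pressed at any of the other three, that point stays level.
- far_left (a point): press point at the far left corner (plate x +60, y +70, z +10 mm)
- far_right (a point): press point at the far right corner (plate x +60, y -70, z +10 mm)
- near_right (a point): press point at the near right corner (plate x -60, y -70, z +10 mm). Metal on hard metal: fingertips landing faster than about 15 mm/s knock the plate with over 40 N
- wedge: loose orange plastic wedge, 114 mm long, 20 mm wide, 60 g, flat on the table left or right of the surface plate, thin end away from the robot within 0.5 rad. Origin at its underside below the middle of its grip block (24 in x, 20 in y, 34 mm tall); from x = 12 a ramp falls along +x from 18.5 mm thick to 5 mm thick at the thin end, x = 102 mm (slope 0.15).
- wedge_tip (a point): middle of the wedge's thin end, on its underside. In use the wedge lies flat on the surface plate, pushed tip first, square to the fixture plate's left or right edge, centre line 70 mm from the plate's centre in x (clear of the button). Snug with about 47 mm under the plate: it stops advancing at 6 N (drag before that: 1 to 5 N). Over 10 N lifts or shoves the plate. Friction holds it.
- bit_case: red case with clear lid, 90 x 50 x 40 mm, on the other side of the surface plate from the wedge; bystander, leave it alone; origin at its underside
- swarf_pot: open glass pot, 70 mm wide, 60 mm high; bystander, leave it alone; origin at its underside
- oil_bottle: green oil bottle, 56 mm wide, 150 mm high; bystander, leave it alone; origin at its underside
- bar_clamp: dark bar clamp with red handle, 200 mm long, lying flat; bystander, leave it alone; origin at its underside
- chuck_key: steel T-shaped chuck key, 90 mm long; bystander, leave it alone; origin at its underside
Mind the look-alikes: they are no part of the job. Several things have the shape of the wedge; the one meant has the colours described above.

How it is judged (in metres and radians):
On the way, in this order (a step that is already met when the one before it is completed fails the run):
1. the worn corner has been found: it dips under the pressing finger (contact force between the fingers and fixture_plate above 1 N and angle between fixture_plate's own z axis and vertical above 0.012 rad), for 0.05 s.
2. the wedge is in under a corner from the left or right, snug against the plate, the plate level, the wedge let go (((y of wedge_tip in the frame of fixture_plate between 0.015 and 0.083 m and x of wedge_tip in the frame of fixture_plate between 0.045 and 0.088 m) or (y of wedge_tip in the frame of fixture_plate between 0.015 and 0.083 m and x of wedge_tip in the frame of fixture_plate between -0.088 and -0.045 m) or (y of wedge_tip in the frame of fixture_plate between -0.083 and -0.015 m and x of wedge_tip in the frame of fixture_plate between 0.045 and 0.088 m) or (y of wedge_tip in the frame of fixture_plate between -0.083 and -0.015 m and x of wedge_tip in the frame of fixture_plate between -0.088 and -0.045 m)) and contact force between wedge and fixture_plate above 0.5 N and angle between fixture_plate's own z axis and vertical below 0.01 rad and contact force between the fingers and wedge below 0.1 N), for 0.2 s.
3. the near left corner is pressed with the fingers and does not dip (contact force between the fingers and fixture_plate above 3 N and x of the grasp point in the frame of fixture_plate below -0.03 m and y of the grasp point in the frame of fixture_plate above 0.04 m and angle between fixture_plate's own z axis and vertical below 0.012 rad), for 0.1 s.
4. the far left corner is pressed with the fingers and does not dip (contact force between the fingers and fixture_plate above 3 N and x of the grasp point in the frame of fixture_plate above 0.03 m and y of the grasp point in the frame of fixture_plate above 0.04 m and angle between fixture_plate's own z axis and vertical below 0.012 rad), for 0.1 s.
5. the far right corner is pressed with the fingers and does not dip (contact force between the fingers and fixture_plate above 3 N and x of the grasp point in the frame of fixture_plate above 0.03 m and y of the grasp point in the frame of fixture_plate below -0.04 m and angle between fixture_plate's own z axis and vertical below 0.012 rad), for 0.1 s.
6. the near right corner is pressed with the fingers and does not dip (contact force between the fingers and fixture_plate above 3 N and x of the grasp point in the frame of fixture_plate below -0.03 m and y of the grasp point in the frame of fixture_plate below -0.04 m and angle between fixture_plate's own z axis and vertical below 0.012 rad), for 0.1 s.
At the end, for the whole second after the job is handed in: The wedge lies flat with its thin end 12 to 80 mm in under the plate from its left or right edge, at a corner (45 to 88 mm from the plate's centre in x), bearing on the plate with more than 0.5 N; the plate is level within 0.010 rad and within 10 mm of where it started; both at rest (((y of wedge_tip in the frame of fixture_plate between 0.015 and 0.083 m and x of wedge_tip in the frame of fixture_plate between 0.045 and 0.088 m) or (y of wedge_tip in the frame of fixture_plate between 0.015 and 0.083 m and x of wedge_tip in the frame of fixture_plate between -0.088 and -0.045 m) or (y of wedge_tip in the frame of fixture_plate between -0.083 and -0.015 m and x of wedge_tip in the frame of fixture_plate between 0.045 and 0.088 m) or (y of wedge_tip in the frame of fixture_plate between -0.083 and -0.015 m and x of wedge_tip in the frame of fixture_plate between -0.088 and -0.045 m)) and contact force between wedge and fixture_plate above 0.5 N and angle between fixture_plate's own z axis and vertical below 0.01 rad and angle between wedge's own z axis and vertical below 0.05 rad and distance of fixture_plate from where it was at the start of the episode below 0.01 m and linear speed of each of fixture_plate, wedge below 0.01 m/s); the robot touches nothing.
It fails at once if the plate is pressed with more than 45 N (contact force between the fingers and fixture_plate above 45 N).
It fails at once if the wedge is jammed in with more than 30 N on the plate (contact force between wedge and fixture_plate above 30 N).
It fails at once if the plate is shoved or lifted by more than 12 mm (distance of fixture_plate from where it was at the start of the episode above 0.012 m).
It fails at once if a bystander is moved by more than 20 mm (distance of any of bit_case, swarf_pot, oil_bottle, bar_clamp, chuck_key from where it was at the start of the episode above 0.02 m).
It also fails if it takes over 72 s, if anything falls off the work surface, if the arm or the gripper's body presses on something with over 40 N, if the wrist force passes 120 N, or if a joint passes its speed limit or range.

## Working session

There is one attempt and no reset: what is moved stays moved. The work goes in short steps, Python scripts to look and compute and a tool call to move; the robot and the scene stay as the last step left them, time stands still between calls to the robot, and variables do not carry over. Pictures are saved under pics/ and viewed, at most 10 in all, crops included, and the job is handed in when it is done.

Besides the shell and the picture viewer there is one more tool, called after ">>>" by a JSON object that holds its "api" and its "payload", one argument or row to a line. move_arm: Moves the arm, as the interface text tells. Its arguments: {"type":"object","properties":{"motion":{"type":"array","items":{"type":"array","items":{"type":"number"}}},"grip_force":{"type":"number"}},"required":["motion"]}

```bash
mkdir -p pics
python3 - <<'E'
from rig import sensors, grab_frame, camera_params
import cv2,numpy as np
s=sensors.sense();print(s)
for n in("scene","top"):
    p,d=grab_frame(n);cv2.imwrite(f"pics/{n}0.png",p[:,:,::-1]);np.savez(f"{n}0.npz",p=p,d=d);c=camera_params(n);print(n,c)
E
```

```text
{'clock': 0.0, 'qpos': array([ 1.15361041e+00,  3.53670231e-01,  1.63415777e+00,  2.07890870e-05,
        1.15519123e+00, -2.40817802e-03]), 'qvel': array([-0.00064508, -0.00023336, -0.00165873,  0.00122719,  0.00214001,
        0.00049281]), 'joint_efforts': array([-2.71899160e-03, -6.05241323e+01, -3.42074955e+01, -8.85878148e-05,
        9.03690961e-03, -1.09609380e-05]), 'eef_pos': array([251.66729111, 571.55750926, 230.53777797]), 'tcp_rot': array([-3.14016613e+00, -2.24427438e-05,  2.72680649e+00]), 'contact_force': array([-0.66304722, -0.39384551,  0.45067489]), 'wrist_torque': array([-0.01228235, -0.00576148, -0.02020545]), 'grasp_force': 0.0, 'opening': 1.0036510908320397}
scene {'camera_matrix': array([[485.1225184 ,   0.        , 245.99154449],
       [  0.        , 485.1225184 , 191.2080258 ],
       [  0.        ,   0.        ,   1.        ]]), 'world_from_camera': array([[-8.19948238e-01,  3.72939092e-01, -4.34282535e-01,
         1.17995718e+03],
       [ 5.72425142e-01,  5.29159418e-01, -6.26354346e-01,
         9.99305539e+02],
       [-3.78732727e-03, -7.62172385e-01, -6.47363045e-01,
         1.06868181e+03],
       [ 0.00000000e+00,  0.00000000e+00,  0.00000000e+00,
         1.00000000e+00]])}
top {'camera_matrix': array([[449.85418265,   0.        , 248.98823626],
       [  0.        , 449.85418265, 188.81544745],
       [  0.        ,   0.        ,   1.        ]]), 'world_from_camera': array([[-1.19443166e-02, -9.86487667e-01,  1.63399558e-01,
         2.60475358e+02],
       [-9.99926652e-01,  1.14559123e-02, -3.93100418e-03,
         5.39589879e+00],
       [ 2.00599614e-03, -1.63434526e-01, -9.86552143e-01,
         1.36685481e+03],
       [ 0.00000000e+00,  0.00000000e+00,  0.00000000e+00,
         1.00000000e+00]])}
```

View pics/top0.png

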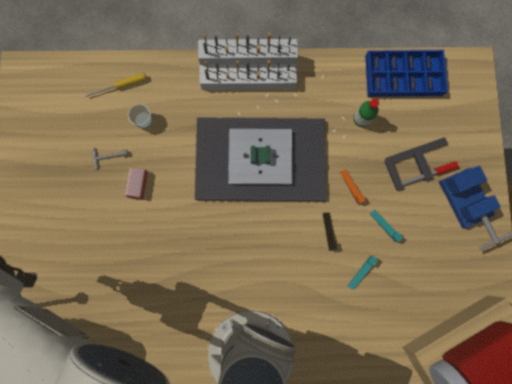

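View pics/scene0.png

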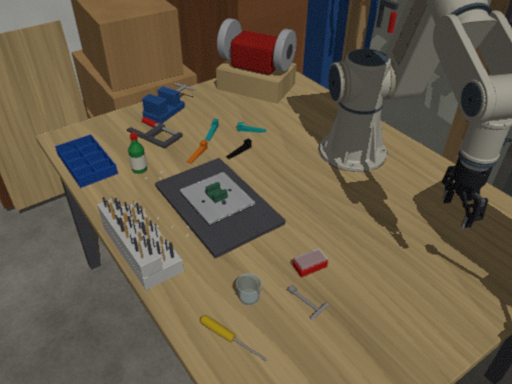

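Top view: fixture plate at (261,157), vee block in its centre. Orange wedge at (353,187), to the right (−y), with its thin end up at (345,172) and grip block near (361,202). Look-alikes are black (330,231), teal (386,225) and teal (364,272). In the scene view the orange one is at (198,152). I choose the orange one and check it in a crop.

```bash
cat > h.py <<'E'
import numpy as np,cv2
from rig import sensors,grab_frame,camera_params
def ray(n,uv,c=None):
    c=c or camera_params(n);K=c["camera_matrix"];T=c["world_from_camera"]
    uv=np.atleast_2d(uv).astype(float)
    d=np.c_[(uv[:,0]-K[0,2])/K[0,0],(uv[:,1]-K[1,2])/K[1,1],np.ones(len(uv))]
    return T[:3,3],d@T[:3,:3].T
def onz(n,uv,z):
    o,d=ray(n,uv);return o+d*((z-o[2])/d[:,2])[:,None]
def tri(a,b):
    (o1,d1),(o2,d2)=[ray(n,p) for n,p in(("top",a),("scene",b))];d1,d2=d1[0],d2[0]
    t=np.linalg.lstsq(np.c_[d1,-d2],o2-o1,rcond=None)[0]
    p,q=o1+t[0]*d1,o2+t[1]*d2;return (p+q)/2,np.linalg.norm(p-q)
def dpts(n,uv,d):
    o,r=ray(n,uv);uv=np.atleast_2d(uv).astype(int);return o+r*d[uv[:,1],uv[:,0]][:,None]
def big(m):
    cs=cv2.findContours(m.astype(np.uint8),0,1)[0];return max(cs,key=cv2.contourArea)[:,0]
E
python3 - <<'E'
from h import *
crop=[]
C={}
for n,roi in(("top",(190,110,340,210)),("scene",(150,150,290,255))):
    f=np.load(n+"0.npz");p,d=f["p"],f["d"];h=cv2.cvtColor(p,cv2.COLOR_RGB2HSV)
    x0,y0,x1,y1=roi;R=np.zeros(d.shape,bool);R[y0:y1,x0:x1]=1
    m=R&(h[...,2]>140)&(h[...,1]<60); c=cv2.convexHull(big(m));q=cv2.approxPolyDP(c,6,True)[:,0]
    ar=cv2.minAreaRect(c) 
    print(n,"plate",q.tolist())
    yy,xx=np.nonzero(m);P=dpts(n,np.c_[xx,yy],d);print(" depth z med",np.median(P[:,2]), "plane",np.linalg.lstsq(np.c_[P-P.mean(0)][:,:2],P[:,2]-P[:,2].mean(),rcond=None)[0], P.mean(0))
    C[n]=q
    m=(h[...,0]>4)&(h[...,0]<16)&(h[...,1]>190)&(h[...,2]>110);c=big(m)
    yy,xx=np.nonzero(m);k=(abs(xx-c[:,0].mean())<30)&(abs(yy-c[:,1].mean())<30);uv=np.c_[xx,yy][k]
    b=cv2.boxPoints(cv2.minAreaRect(c));print(" wedge",b.round().tolist(),len(uv))
    P=dpts(n,uv,d);mu=P[:,:2].mean(0);w,V=np.linalg.eigh(np.cov((P[:,:2]-mu).T));a=V[:,1]*np.sign(V[0,1]);s=(P[:,:2]-mu)@a
    print(" axis yaw",np.arctan2(a[1],a[0]),"ends",mu+a*s.min(),mu+a*s.max(),"z",[np.median(P[abs(s-q)<6,2]).round(1) for q in(-48,-30,-10,10,30,48)])
    u,v=c.mean(0).astype(int);crop.append(cv2.resize(p[v-35:v+35,u-40:u+40],None,fx=5,fy=5,interpolation=2))
cv2.imwrite("pics/crop.png",np.hstack(crop)[:,:,::-1])
T=onz("top",C["top"],42);S=onz("scene",C["scene"],42);print("top42\n",T.round(1),T.mean(0),"\nscene42\n",S.round(1),S.mean(0))
E
```

```text
top plate [[290, 131], [288, 182], [229, 182], [231, 130]]
 depth z med 41.541313248546885 plane [-0.59280373  0.03892363] [578.22553789 -31.07948072  47.11002081]
 wedge [[339.0, 173.0], [345.0, 169.0], [364.0, 200.0], [359.0, 203.0]] 204
 axis yaw 0.42757926780517425 ends [ 440.44701682 -336.31069322] [ 539.90830602 -290.98674327] z [np.float64(32.7), np.float64(32.9), np.float64(15.7), np.float64(11.8), np.float64(9.3), np.float64(6.6)]
scene plate [[157, 228], [159, 241], [150, 235]]
 depth z med 47.99104318476799 plane [0.1340718  0.18518331] [811.26792894  41.30765516  45.53725313]
 wedge [[187.0, 161.0], [203.0, 139.0], [209.0, 143.0], [193.0, 165.0]] 147
 axis yaw 1.076004949990002 ends [ 463.62570544 -353.54463812] [1190.49865085  993.61780024] z [np.float64(12.2), np.float64(8.7), np.float64(5.7), np.float64(4.8), np.float64(nan), np.float64(nan)]
top42
 [[ 657.2 -127.1   42. ]
 [ 499.2 -116.9   42. ]
 [ 501.3   59.7   42. ]
 [ 662.4   52.8   42. ]] [580.03806359 -32.87938966  42.        ] 
scene42
 [[807.5  -8.1  42. ]
 [827.3  43.8  42. ]
 [837.9   6.4  42. ]] [824.2276008   14.03781769  42.        ]
  return _methods._mean(a, axis=axis, dtype=dtype,
  ret = ret.dtype.type(ret / rcount)
```

View pics/crop.png

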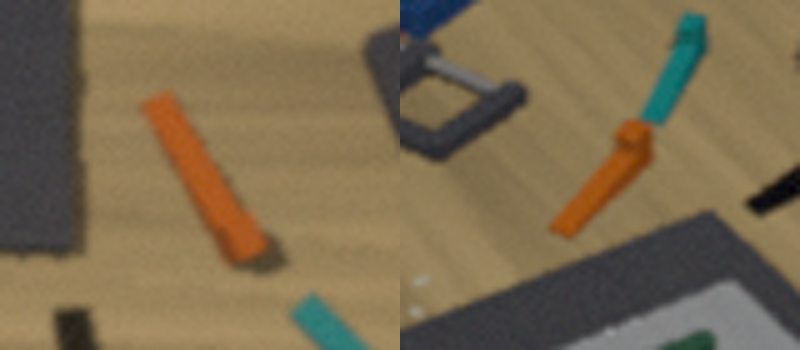

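The crop confirms the choice: the orange wedge has its block at the near end (world about (440,−336)) and its tip away from the robot. Next I refine the plate's position and tilt.

Run:
```python
from h import *
C={}
for n,roi in(("top",(215,122,305,192)),("scene",(170,165,262,230))):
    f=np.load(n+"0.npz");p,d=f["p"],f["d"];h=cv2.cvtColor(p,cv2.COLOR_RGB2HSV)
    x0,y0,x1,y1=roi;R=np.zeros(d.shape,bool);R[y0:y1,x0:x1]=1
    m=R&(h[...,2]>115)&(h[...,1]<70);m=cv2.morphologyEx(m.astype(np.uint8),2,np.ones((3,3)))
    c=cv2.convexHull(big(m))[:,0];F=np.zeros_like(m);cv2.fillConvexPoly(F,c,1)
    W=onz(n,c,42)[:,:2];r=cv2.minAreaRect(W.astype(np.float32));print(n,"rect",r)
    E=cv2.erode(m&F,np.ones((5,5)));yy,xx=np.nonzero(E);P=dpts(n,np.c_[xx,yy],d)
    k=abs(P[:,2]-np.median(P[:,2]))<8
    for _ in range(4):
        a=np.linalg.lstsq(np.c_[P[k,:2]-[580,-33],np.ones(k.sum())],P[k,2],rcond=None)[0];res=P[:,2]-np.c_[P[:,:2]-[580,-33],np.ones(len(P))]@a;k=abs(res)<2.5*res[k].std()+.01
    print(" plane",a,k.sum(),res[k].std())
    # surface plate dark
    D=(h[...,2]<95)&(h[...,1]<60)&(F==0);DR=np.zeros(d.shape,bool)
    if n=="top":DR[112:206,190:334]=1
    else:DR[155:252,150:290]=1
    D=cv2.morphologyEx((D&DR).astype(np.uint8),2,np.ones((3,3)))
    c=cv2.convexHull(big(D))[:,0];print(" surf",cv2.minAreaRect(onz(n,c,20)[:,:2].astype(np.float32)))
    yy,xx=np.nonzero(cv2.erode(D,np.ones((3,3))));P=dpts(n,np.c_[xx,yy],d);k=abs(P[:,2]-np.median(P[:,2]))<6
    print(" surf plane",np.linalg.lstsq(np.c_[P[k,:2]-[580,-33],np.ones(k.sum())],P[k,2],rcond=None)[0])
```

```text
top rect ((582.399169921875, -34.76506805419922), (189.17910766601562, 164.42904663085938), 89.33645629882812)
 plane [ 7.31572142e-04 -1.04363994e-03  4.15827585e+01] 1952 2.6084244099266276
 surf ((577.8558959960938, -36.203338623046875), (397.8453674316406, 257.9712219238281), 89.33174133300781)
 surf plane [-1.39455163e-04  5.39152522e-04  1.96410766e+01]
scene rect ((582.0153198242188, -29.24151611328125), (192.5858154296875, 167.96975708007812), 89.02066040039062)
 plane [2.54618072e-03 2.60231141e-03 4.04887315e+01] 862 2.193397745399289
 surf ((584.1609497070312, -26.96905517578125), (408.6618957519531, 263.6253662109375), 88.89443969726562)
 surf plane [1.70928380e-03 1.16376512e-03 1.82884958e+01]
```

>>> {"api": "move_arm", "payload": {
  "motion": [
    [0,0,1.156,-0.463,-0.38,0.111,0],
    [0,0,1.156,-0.463,-0.38,0.111,0],
    [0,0,1.156,-0.463,-0.38,0.111,0],
    [0,0,1.156,-0.463,-0.38,0.111,0],
    [0,0,1.156,-0.463,-0.38,0.111,0],
    [0,0,1.156,-0.463,-0.38,0.111,0],
    [0,0,1.156,-0.463,-0.38,0.111,0],
    [0,0,1.156,-0.463,-0.38,0.111,0]
  ],
  "grip_force": 40
}}

```text
clock: 1.1
eef_pos: [474.6, 131.5, 139.8]
tcp_rot: [3.141, -0.0, 1.57]
contact_force: [0.3, 0.2, -0.0]
opening: 0.001
grasp_force: 0.0
```

>>> {"api": "move_arm", "payload": {
  "motion": [
    [0,0,0,0,0,0,0],
    [0,0,0,0,0,0,0]
  ]
}}

```text
clock: 1.35
eef_pos: [473.7, 133.3, 140.0]
tcp_rot: [-3.141, -0.0, 1.569]
contact_force: [0.7, 0.8, -0.1]
opening: 0.001
grasp_force: 0.0
```

>>> {"api": "move_arm", "payload": {
  "motion": [
    [0,0,0,-0.048,0.025,0.03,0],
    [0,0,0,-0.095,0.049,0.06,0],
    [0,0,0,-0.095,0.049,0.08,0],
    [0,0,0,-0.095,0.049,0.085,0]
  ]
}}

```text
clock: 1.85
eef_pos: [521.9, 39.5, 54.2]
tcp_rot: [-3.139, -0.0, 1.572]
contact_force: [0.6, -0.6, 0.2]
opening: -0.001
grasp_force: 0.0
```

Run:
```python
from h import *
s=sensors.sense();print(s["eef_pos"],s["contact_force"]);c=camera_params("wrist");print(c)
p,d=grab_frame("wrist");cv2.imwrite("pics/w1.png",p[:,:,::-1]);np.savez("w1.npz",p=p,d=d)
```

```text
[521.93869646  39.47810426  54.18181913] [ 0.59119441 -0.64251704  0.20920023]
{'camera_matrix': array([[297.31863964,   0.        , 257.54128882],
       [  0.        , 297.31863964, 195.04397206],
       [  0.        ,   0.        ,   1.        ]]), 'world_from_camera': array([[ 9.99995726e-01,  1.41506656e-03, -2.55845321e-03,
         5.22671587e+02],
       [ 6.83923510e-04, -9.64008662e-01, -2.65869954e-01,
         1.07219657e+02],
       [-2.84259474e-03,  2.65867068e-01, -9.64005509e-01,
         1.96757885e+02],
       [ 0.00000000e+00,  0.00000000e+00,  0.00000000e+00,
         1.00000000e+00]])}
```

View pics/w1.png

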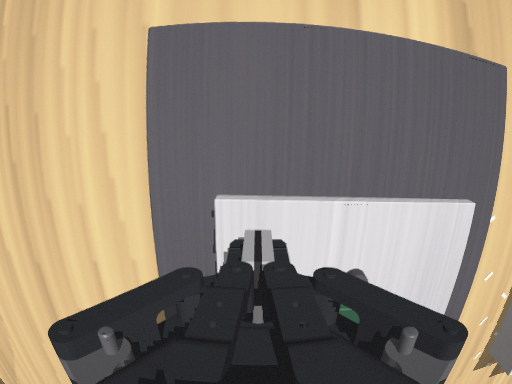

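The wrist view shows the plate's left edge, with the near left corner at (217,196) and the far left corner at (474,202). The shut fingertips are over the near left corner. I descend slowly.

>>> {"api": "move_arm", "payload": {
  "motion": [
    [0,0,0,0,0,0.0017,0],
    [0,0,0,0,0,0.0034,0],
    [0,0,0,0,0,0.0051,0],
    [0,0,0,0,0,0.0068,0],
    [0,0,0,0,0,0.0083,0],
    [0,0,0,0,0,0.0095,0],
    [0,0,0,0,0,0.0105,0],
    [0,0,0,0,0,0.0113,0]
  ]
}}

```text
clock: 2.9
eef_pos: [523.0, 38.4, 43.8]
tcp_rot: [-3.142, 0.0, 1.571]
contact_force: [-1.3, -0.0, 1.1]
opening: 0.002
grasp_force: 0.0
```

```bash
cat >> h.py <<'E'
def wray(uv,c,z):
    K=c["camera_matrix"];T=c["world_from_camera"];uv=np.atleast_2d(uv).astype(float)
    a=np.c_[uv[:,0]-K[0,2],uv[:,1]-K[1,2]]/K[0,0];t=np.linalg.norm(a,axis=1)
    d=np.c_[a/t[:,None]*np.sin(t)[:,None],np.cos(t)]@T[:3,:3].T;o=T[:3,3]
    return o+d*((z-o[2])/d[:,2])[:,None]
E
python3 - <<'E'
from h import *
s=sensors.sense();print(s["eef_pos"],s["contact_force"])
T=np.array([[1,.0014,-.00256,522.67],[.00068,-.96401,-.26587,107.22],[-.00284,.26587,-.964,196.76],[0,0,0,1]])
K=np.array([[297.32,0,257.54],[0,297.32,195.04],[0,0,1]]);c=dict(camera_matrix=K,world_from_camera=T)
print("plate corners",wray([[217,198],[474,203]],c,42).round(1));print("surf",wray([[149,28],[505,67]],c,20).round(1))
E
```

```text
[522.98177148  38.35566601  43.78505682] [-1.2982568  -0.03959617  1.11769342]
plate corners [[500.2  62.8  42. ]
 [666.3  59.3  42. ]]
surf [[455.2 165.3  20. ]
 [710.6 159.9  20. ]]
```

>>> {"api": "move_arm", "payload": {
  "motion": [
    [0,0,0,0,0,0.0008,0],
    [0,0,0,0,0,0.0016,0],
    [0,0,0,0,0,0.0022,0],
    [0,0,0,0,0,0.0028,0]
  ]
}}

```text
clock: 3.4
eef_pos: [523.1, 38.4, 41.9]
tcp_rot: [3.142, -0.0, 1.571]
contact_force: [-5.3, -0.4, 19.2]
opening: -0.0
grasp_force: 9.7
```

Near left holds at 41.9 mm under 19 N, so it is a good corner. Next is far left.

>>> {"api": "move_arm", "payload": {
  "motion": [
    [0,0,0,0,0,-0.004,0],
    [0,0,0,-0.001,0.05,-0.008,0],
    [0,0,0,-0.002,0.11,-0.008,0],
    [0,0,0,-0.002,0.12,-0.008,0],
    [0,0,0,-0.002,0.12,-0.006,0],
    [0,0,0,-0.002,0.12,-0.0045,0],
    [0,0,0,-0.002,0.12,-0.003,0],
    [0,0,0,-0.002,0.12,-0.002,0]
  ]
}}

```text
clock: 4.4
eef_pos: [642.3, 36.5, 43.1]
tcp_rot: [-3.141, 0.0, 1.571]
contact_force: [0.2, -0.7, 0.8]
opening: -0.001
grasp_force: 0.0
```

>>> {"api": "move_arm", "payload": {
  "motion": [
    [0,0,0,0,0,0.0007,0],
    [0,0,0,0,0,0.0012,0],
    [0,0,0,0,0,0.0016,0]
  ]
}}

```text
clock: 4.78
eef_pos: [642.9, 36.4, 42.1]
tcp_rot: [-3.141, -0.0, 1.571]
contact_force: [-3.7, -0.1, 8.4]
opening: -0.002
grasp_force: 4.6
```

Far left holds as well, with 8 N at 42.1 mm. Next is far right.

>>> {"api": "move_arm", "payload": {
  "motion": [
    [0,0,0,0,0,-0.004,0],
    [0,0,0,-0.05,0,-0.008,0],
    [0,0,0,-0.11,-0.001,-0.008,0],
    [0,0,0,-0.14,-0.001,-0.007,0],
    [0,0,0,-0.14,-0.001,-0.0055,0],
    [0,0,0,-0.14,-0.001,-0.004,0],
    [0,0,0,-0.14,-0.001,-0.003,0],
    [0,0,0,-0.14,-0.001,-0.0015,0]
  ]
}}

```text
clock: 5.78
eef_pos: [642.1, -102.6, 42.9]
tcp_rot: [-3.142, -0.0, 1.572]
contact_force: [-0.2, 0.5, 0.6]
opening: -0.002
grasp_force: 0.0
```

>>> {"api": "move_arm", "payload": {
  "motion": [
    [0,0,0,0,0,0.0006,0],
    [0,0,0,0,0,0.0012,0],
    [0,0,0,0,0,0.0016,0]
  ]
}}

```text
clock: 6.15
eef_pos: [642.1, -103.1, 42.1]
tcp_rot: [3.142, -0.001, 1.571]
contact_force: [-2.8, 2.4, 9.2]
opening: -0.003
grasp_force: 4.9
```

Far right holds too. The worn corner should be near right.

>>> {"api": "move_arm", "payload": {
  "motion": [
    [0,0,0,0,0,-0.004,0],
    [0,0,0,0.001,-0.05,-0.008,0],
    [0,0,0,0.001,-0.11,-0.008,0],
    [0,0,0,0.001,-0.121,-0.007,0],
    [0,0,0,0.001,-0.121,-0.0055,0],
    [0,0,0,0.001,-0.121,-0.004,0],
    [0,0,0,0.001,-0.121,-0.003,0],
    [0,0,0,0.001,-0.121,-0.0015,0]
  ]
}}

```text
clock: 7.15
eef_pos: [521.7, -102.6, 42.7]
tcp_rot: [3.141, 0.0, 1.571]
contact_force: [0.7, 0.4, 1.2]
opening: 0.001
grasp_force: 0.0
```

>>> {"api": "move_arm", "payload": {
  "motion": [
    [0,0,0,0,0,0.0006,0],
    [0,0,0,0,0,0.0012,0],
    [0,0,0,0,0,0.0018,0],
    [0,0,0,0,0,0.0024,0]
  ]
}}

```text
clock: 7.65
eef_pos: [521.1, -102.7, 40.6]
tcp_rot: [3.141, 0.0, 1.571]
contact_force: [0.2, -0.7, 3.1]
opening: 0.003
grasp_force: 1.5
```

It dips: 40.6 mm at only 3 N. I press a little further to make sure of the tilt.

>>> {"api": "move_arm", "payload": {
  "motion": [
    [0,0,0,0,0,0.0005,0],
    [0,0,0,0,0,0.001,0],
    [0,0,0,0,0,0.0015,0],
    [0,0,0,0,0,0.0018,0],
    [0,0,0,0,0,0.0018,0]
  ]
}}

```text
clock: 8.28
eef_pos: [521.1, -102.7, 39.2]
tcp_rot: [3.141, 0.0, 1.571]
contact_force: [-2.6, -1.7, 11.1]
opening: -0.0
grasp_force: 5.2
```

Near right is the worn corner: about 2.8 mm down at 11 N. Now to the wedge, which is conveniently on the right.

>>> {"api": "move_arm", "payload": {
  "motion": [
    [0,0,0,0,0,-0.03,0],
    [0,0,0.187,-0.04,-0.012,-0.08,0.03],
    [0,0,1.141,-0.229,-0.071,-0.11,0.05],
    [0,0,1.141,-0.229,-0.071,-0.11,0.05],
    [0,0,1.141,-0.229,-0.071,-0.11,0.05],
    [0,0,1.141,-0.229,-0.071,-0.11,0.05],
    [0,0,1.141,-0.229,-0.071,-0.11,0.05],
    [0,0,1.141,-0.229,-0.071,-0.11,0.05]
  ]
}}

```text
clock: 9.28
eef_pos: [449.7, -331.7, 148.4]
tcp_rot: [-3.141, 0.0, 0.43]
contact_force: [-0.7, 0.8, -0.3]
opening: 0.586
grasp_force: 0.0
```

>>> {"api": "move_arm", "payload": {
  "motion": [
    [0,0,0,0,0,0,0.05]
  ]
}}

```text
clock: 9.4
eef_pos: [449.9, -331.2, 148.4]
tcp_rot: [-3.141, 0.0, 0.434]
contact_force: [0.7, 0.1, 0.4]
opening: 0.585
grasp_force: 0.0
```

Run:
```python
from h import *
s=sensors.sense();print(s["eef_pos"],s["tcp_rot"],s["contact_force"]);c=camera_params("wrist")
p,d=grab_frame("wrist");cv2.imwrite("pics/w2.png",p[:,:,::-1])
h=cv2.cvtColor(p,cv2.COLOR_RGB2HSV);m=(h[...,0]>4)&(h[...,0]<16)&(h[...,1]>170)&(h[...,2]>70)
m=cv2.morphologyEx(m.astype(np.uint8),2,np.ones((3,3)));q=big(m);print(cv2.minAreaRect(q),cv2.approxPolyDP(q,4,True)[:,0].tolist())
np.savez("w2.npz",p=p,d=d,K=c["camera_matrix"],T=c["world_from_camera"])
```

```text
[ 449.93761251 -331.24432666  148.43543974] [-3.14116974e+00  2.01697139e-04  4.33823538e-01] [0.72554389 0.10656253 0.37192406]
((260.8860778808594, 142.50143432617188), (123.26860046386719, 21.302091598510742), 89.27477264404297) [[250, 81], [251, 203], [272, 204], [270, 83]]
```

View pics/w2.png

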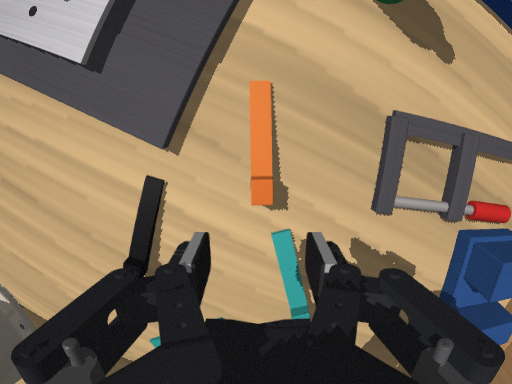

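The wrist view shows the orange wedge upright from (260,82), the thin end, to (261,204), the block's back, with the block's front edge at row 178. It is nearly aligned with the fingers. I project these points.

Run:
```python
from h import *
f=np.load("w2.npz");c=dict(camera_matrix=f["K"],world_from_camera=f["T"])
t=wray([[250,81.5],[270.5,82.5]],c,5).mean(0);b=wray([[251,178],[272.5,178]],c,34).mean(0);e=wray([[251,204],[272.5,204]],c,34).mean(0)
print(t,b,e,np.linalg.norm(t-b)); v=(t-b)[:2];w=np.arctan2(v[1],v[0]);u=np.array([np.cos(w),np.sin(w)]);print("yaw",w,"ctr",b[:2]-12*u,t[:2]-102*u,(b+e)[:2]/2)
d=f["d"];print([wray([[261,r]],c,0)[0].round(0).tolist() for r in (190,)],d[190,261],d[130,261])
K,T=f["K"],f["T"]
for r in(190,130,90):
    a=np.array([261-K[0,2],r-K[1,2]])/K[0,0];th=np.linalg.norm(a);x=np.r_[a/th*np.tan(th),1]*d[r,261];print(T[:3,:3]@x+T[:3,3])
```

```text
[ 541.34785478 -291.36555868    5.        ] [ 462.72044767 -329.05635378   34.        ] [ 440.93192393 -339.23549871   34.        ] 91.89050649226849
yaw 0.4469992882456593 ctr [ 451.89946864 -334.24349295] [ 449.36953301 -335.45624165] [ 451.8261858  -334.14592625]
[[445.0, -337.0, 0.0]] 265.46747 271.93582
[ 452.48985321 -333.0895687    33.94901675]
[ 499.91524273 -311.26440445   12.7935877 ]
[ 534.46264479 -295.31779164    6.18132721]
```

>>> {"api": "move_arm", "payload": {
  "motion": [
    [0,0,-0.01,-0.0005,0.0034,0.03,0.04],
    [0,0,-0.01,-0.0005,0.0034,0.075,0.04],
    [0,0,-0.01,-0.0005,0.0034,0.11,0.04],
    [0,0,-0.01,-0.0005,0.0034,0.128,0.04],
    [0,0,-0.01,-0.0005,0.0034,0.137,0.04],
    [0,0,-0.01,-0.0005,0.0034,0.141,0.04],
    [0,0,-0.01,-0.0005,0.0034,0.142,0.04]
  ],
  "grip_force": 40
}}

```text
clock: 10.32
eef_pos: [451.5, -335.3, 7.4]
tcp_rot: [3.141, -0.001, 0.44]
contact_force: [-0.2, -0.4, -0.2]
opening: 0.469
grasp_force: 0.0
```

>>> {"api": "move_arm", "payload": {
  "motion": [
    [0,0,0,0,0,0,0.01],
    [0,0,0,0,0,0,0.01],
    [0,0,0,0,0,0,0.01],
    [0,0,0,0,0,0,0.01]
  ]
}}

```text
clock: 10.82
eef_pos: [451.4, -335.3, 7.5]
tcp_rot: [3.14, -0.001, 0.44]
contact_force: [-0.7, 0.6, 7.1]
opening: 0.226
grasp_force: 39.6
```

>>> {"api": "move_arm", "payload": {
  "motion": [
    [0,0,0,0,0,-0.03,0.01],
    [0,0,0,0,0,-0.072,0.01],
    [0,0,-1.115,0.0924,-0.0618,-0.072,0.01],
    [0,0,-1.115,0.0924,-0.0618,-0.072,0.01],
    [0,0,-1.115,0.0924,-0.0618,-0.072,0.01],
    [0,0,-1.115,0.0924,-0.0618,-0.072,0.01],
    [0,0,-1.115,0.0924,-0.0618,-0.072,0.01],
    [0,0,-1.115,0.0924,-0.0618,-0.072,0.01]
  ]
}}

```text
clock: 11.82
eef_pos: [508.3, -239.6, 78.9]
tcp_rot: [3.141, 0.0, 1.561]
contact_force: [0.3, -0.8, -0.3]
opening: 0.231
grasp_force: 39.0
```

>>> {"api": "move_arm", "payload": {
  "motion": [
    [0,0,0,0,0,0,0.01],
    [0,0,0,0,0,0,0.01]
  ]
}}

```text
clock: 12.08
eef_pos: [508.2, -239.7, 78.8]
tcp_rot: [3.141, 0.0, 1.551]
contact_force: [0.7, 0.0, -0.8]
opening: 0.225
grasp_force: 39.1
```

Run:
```python
from h import *
s=sensors.sense();print(s["eef_pos"],s["tcp_rot"],s["contact_force"],s["opening"]);c=camera_params("wrist")
p,d=grab_frame("wrist");cv2.imwrite("pics/w3.png",p[:,:,::-1])
np.savez("w3.npz",p=p,d=d,K=c["camera_matrix"],T=c["world_from_camera"])
```

```text
[ 508.21489258 -239.66754817   78.76479445] [3.14148691e+00 8.41480471e-05 1.55082914e+00] [ 0.69831038  0.04073931 -0.84520599] 0.22458819797405138
```

View pics/w3.png

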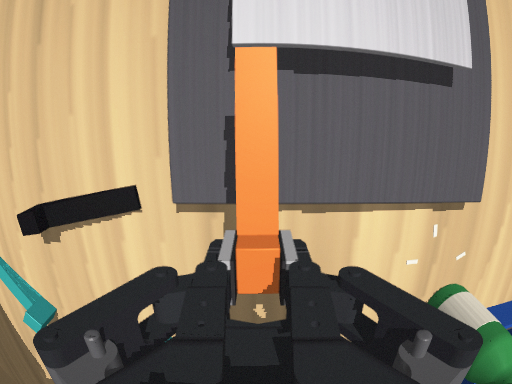

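The wedge is held straight, with its thin end at (237–278,46). The plate's near right corner is at (233,45) and the far right one at (471,68).

Run:
```python
from h import *
f=np.load("w3.npz");c=dict(camera_matrix=f["K"],world_from_camera=f["T"]);d=f["d"]
print("corners",wray([[233,43],[471,66]],c,42).round(1),wray([[233,43]],c,38).round(1));print("surf",wray([[174,203],[480,201]],c,20).round(1))
print("tip",wray([[237,46],[278,46]],c,76).round(1),"blockfront",wray([[236,236],[279,236]],c,105).round(1))
K,T=f["K"],f["T"]
def P(u,r):
    a=np.array([u-K[0,2],r-K[1,2]])/K[0,0];th=np.linalg.norm(a);return (T[:3,:3]@(np.r_[a/th*np.tan(th),1]*d[r,u])+T[:3,3]).round(1)
for n,u,r in(("plateNR",242,36),("plateFR",455,52),("tip",257,50),("ramp",257,200),("rampbase",257,228),("surf",330,150)):print(n,P(u,r))
```

```text
corners [[ 496.2 -127.1   42. ]
 [ 663.8 -128.6   42. ]] [[ 495.9 -126.1   38. ]]
surf [[ 447.9 -232.2   20. ]
 [ 703.8 -236.8   20. ]]
tip [[ 500.8 -137.3   76. ]
 [ 520.5 -137.7   76. ]] blockfront [[ 499.8 -221.9  105. ]
 [ 518.1 -222.3  105. ]]
plateNR [ 501.7 -123.    42.5]
plateFR [ 648.5 -120.9   42.1]
tip [ 510.4 -139.8   76.6]
ramp [ 508.9 -211.2   87.6]
rampbase [ 508.7 -224.5   89.7]
surf [ 559.9 -196.2   19. ]
```

>>> {"api": "move_arm", "payload": {
  "motion": [
    [0,0,0,0,0.0003,0.025,0.01],
    [0,0,0,0,0.0003,0.04,0.01],
    [0,0,0,0,0.0003,0.046,0.01],
    [0,0,0,0,0.0003,0.048,0.01],
    [0,0,0,0,0.0003,0.0495,0.01],
    [0,0,0,0,0.0003,0.0502,0.01]
  ]
}}

```text
clock: 12.88
eef_pos: [508.8, -239.8, 28.9]
tcp_rot: [3.141, 0.0, 1.555]
contact_force: [-0.1, 0.6, -0.1]
opening: 0.226
grasp_force: 39.1
```

>>> {"api": "move_arm", "payload": {
  "motion": [
    [0,0,0,0,0,0.0004,0.01],
    [0,0,0,0,0,0.0008,0.01]
  ]
}}

```text
clock: 13.12
eef_pos: [508.7, -239.7, 27.9]
tcp_rot: [3.141, 0.0, 1.555]
contact_force: [-0.2, -0.1, -0.3]
opening: 0.228
grasp_force: 39.1
```

>>> {"api": "move_arm", "payload": {
  "motion": [
    [0,0,0,0.003,0,0.0002,0.01],
    [0,0,0,0.01,0,0.0003,0.01],
    [0,0,0,0.019,0,0.0004,0.01],
    [0,0,0,0.028,0,0.0004,0.01],
    [0,0,0,0.034,0,0.0004,0.01],
    [0,0,0,0.038,0,0.0004,0.01],
    [0,0,0,0.04,0,0.0004,0.01]
  ]
}}

```text
clock: 14.0
eef_pos: [509.6, -199.6, 27.6]
tcp_rot: [3.141, 0.0, 1.555]
contact_force: [-0.5, -3.9, 5.6]
opening: 0.231
grasp_force: 39.9
```

>>> {"api": "move_arm", "payload": {
  "motion": [
    [0,0,0,0.001,0,-0.0002,0.01],
    [0,0,0,0.003,0,-0.0002,0.01],
    [0,0,0,0.005,0,-0.0002,0.01],
    [0,0,0,0.007,0,-0.0002,0.01],
    [0,0,0,0.009,0,-0.0002,0.01],
    [0,0,0,0.0105,0,-0.0002,0.01],
    [0,0,0,0.0115,0,-0.0002,0.01]
  ]
}}

```text
clock: 14.88
eef_pos: [509.4, -188.1, 27.6]
tcp_rot: [3.141, 0.0, 1.555]
contact_force: [-0.5, -2.4, 5.4]
opening: 0.223
grasp_force: 39.8
```

>>> {"api": "move_arm", "payload": {
  "motion": [
    [0,0,0,0.0008,0,0,0.01],
    [0,0,0,0.0016,0,0,0.01],
    [0,0,0,0.0024,0,0,0.01],
    [0,0,0,0.0032,0,0,0.01]
  ]
}}

```text
clock: 15.38
eef_pos: [509.5, -185.0, 27.5]
tcp_rot: [3.141, 0.0, 1.555]
contact_force: [-0.5, -3.4, 4.7]
opening: 0.226
grasp_force: 39.8
```

>>> {"api": "move_arm", "payload": {
  "motion": [
    [0,0,0,0.0005,0,0,0.01],
    [0,0,0,0.001,0,0,0.01],
    [0,0,0,0.0014,0,0,0.01]
  ]
}}

```text
clock: 15.75
eef_pos: [509.5, -183.6, 27.6]
tcp_rot: [3.141, 0.0, 1.555]
contact_force: [-0.3, -2.9, 5.9]
opening: 0.226
grasp_force: 39.8
```

>>> {"api": "move_arm", "payload": {
  "motion": [
    [0,0,0,0.0005,0,0,0.01],
    [0,0,0,0.001,0,0,0.01],
    [0,0,0,0.0014,0,0,0.01]
  ]
}}

```text
clock: 16.12
eef_pos: [509.6, -182.3, 27.6]
tcp_rot: [3.141, 0.0, 1.555]
contact_force: [0.6, -4.7, 4.6]
opening: 0.23
grasp_force: 39.8
```

>>> {"api": "move_arm", "payload": {
  "motion": [
    [0,0,0,0.0003,0,0,0.01],
    [0,0,0,0.0006,0,0,0.01]
  ]
}}

```text
clock: 16.38
eef_pos: [509.6, -181.9, 27.5]
tcp_rot: [3.141, 0.001, 1.555]
contact_force: [-1.2, -5.6, 4.5]
opening: 0.228
grasp_force: 39.8
```

>>> {"api": "move_arm", "payload": {
  "motion": [
    [0,0,0,0.0003,0,0,0.01],
    [0,0,0,0.0004,0,0,0.01],
    [0,0,0,0.0004,0,0,0.01]
  ]
}}

```text
clock: 16.75
eef_pos: [509.6, -181.7, 27.6]
tcp_rot: [3.141, 0.001, 1.555]
contact_force: [-0.0, -7.0, 4.6]
opening: 0.225
grasp_force: 39.8
```

Snug: the force rose to 7 N as the wedge stopped. I release it and withdraw upward.

>>> {"api": "move_arm", "payload": {
  "motion": [
    [0,0,0,0,0,0,0.03],
    [0,0,0,0,0,0,0.04],
    [0,0,0,0,0,0,0.04],
    [0,0,0,0,0,0,0.04],
    [0,0,0,0,0,-0.01,0.04],
    [0,0,0,0,0,-0.03,0.04],
    [0,0,0,0,0,-0.06,0.04],
    [0,0,0,0,0,-0.06,0.04]
  ]
}}

```text
clock: 17.75
eef_pos: [511.2, -181.7, 90.1]
tcp_rot: [3.137, 0.001, 1.555]
contact_force: [0.1, 0.5, -0.4]
opening: 0.469
grasp_force: 0.0
```

Run:
```python
from h import *
s=sensors.sense();print(s["eef_pos"],s["contact_force"],s["opening"]);c=camera_params("wrist")
p,d=grab_frame("wrist");cv2.imwrite("pics/w4.png",p[:,:,::-1])
np.savez("w4.npz",p=p,d=d,K=c["camera_matrix"],T=c["world_from_camera"])
```

```text
[ 511.16823215 -181.74298104   90.05853061] [ 0.12286665  0.53262898 -0.37458517] 0.4692089541687776
```

View pics/w4.png

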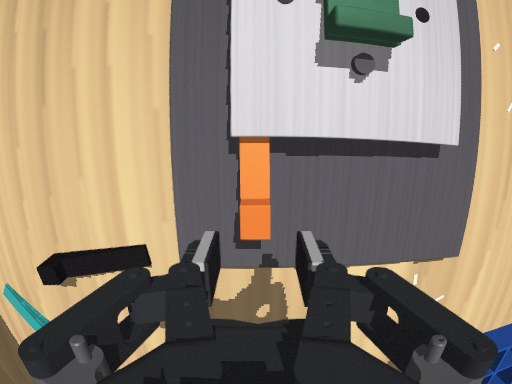

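The wedge lies under the near right corner, with its block at (255,220) and the ramp entering at row 138. The plate looks in place. Now the proof presses.

>>> {"api": "move_arm", "payload": {
  "motion": [
    [0,0,0,0.05,0.002,0,0],
    [0,0,0,0.11,0.005,0,0],
    [0,0,0,0.17,0.007,0,0],
    [0,0,0,0.22,0.0085,0.02,0],
    [0,0,0,0.22,0.0085,0.035,0],
    [0,0,0,0.22,0.0085,0.04,0],
    [0,0,0,0.22,0.0085,0.042,0],
    [0,0,0,0.22,0.0085,0.0435,0]
  ]
}}

```text
clock: 18.8
eef_pos: [521.7, 37.6, 44.2]
tcp_rot: [3.141, 0.0, 1.553]
contact_force: [0.7, 0.4, 0.0]
opening: 0.001
grasp_force: 0.0
```

>>> {"api": "move_arm", "payload": {
  "motion": [
    [0,0,0,0,0,0.0005,0],
    [0,0,0,0,0,0.001,0]
  ]
}}

```text
clock: 19.05
eef_pos: [521.8, 38.3, 43.3]
tcp_rot: [3.141, -0.0, 1.554]
contact_force: [0.1, -0.1, 0.1]
opening: 0.003
grasp_force: 0.0
```

>>> {"api": "move_arm", "payload": {
  "motion": [
    [0,0,0,0,0,0.0006,0],
    [0,0,0,0,0,0.0012,0],
    [0,0,0,0,0,0.0016,0],
    [0,0,0,0,0,0.0016,0]
  ]
}}

```text
clock: 19.55
eef_pos: [521.6, 38.7, 42.0]
tcp_rot: [3.141, 0.0, 1.555]
contact_force: [-2.4, -0.5, 9.4]
opening: -0.001
grasp_force: 4.6
```

>>> {"api": "move_arm", "payload": {
  "motion": [
    [0,0,0,0,0,0,0],
    [0,0,0,0,0,-0.004,0],
    [0,0,0,0,0.05,-0.008,0],
    [0,0,0,0,0.11,-0.008,0],
    [0,0,0,0,0.121,-0.0065,0],
    [0,0,0,0,0.121,-0.0045,0],
    [0,0,0,0,0.121,-0.003,0],
    [0,0,0,0,0.121,-0.0015,0]
  ]
}}

```text
clock: 20.55
eef_pos: [641.1, 36.8, 42.7]
tcp_rot: [-3.14, 0.0, 1.555]
contact_force: [-0.9, 0.1, 0.7]
opening: 0.002
grasp_force: 0.0
```

>>> {"api": "move_arm", "payload": {
  "motion": [
    [0,0,0,0,0,0.0006,0],
    [0,0,0,0,0,0.0011,0],
    [0,0,0,0,0,0.0015,0],
    [0,0,0,0,0,0.0015,0]
  ]
}}

```text
clock: 21.05
eef_pos: [642.1, 36.8, 42.1]
tcp_rot: [-3.141, -0.0, 1.555]
contact_force: [-3.4, -0.7, 8.6]
opening: -0.003
grasp_force: 3.7
```

>>> {"api": "move_arm", "payload": {
  "motion": [
    [0,0,0,0,0,0,0],
    [0,0,0,0,0,-0.004,0],
    [0,0,0,-0.05,0,-0.008,0],
    [0,0,0,-0.11,0,-0.008,0],
    [0,0,0,-0.14,0,-0.0065,0],
    [0,0,0,-0.14,0,-0.0045,0],
    [0,0,0,-0.14,0,-0.003,0],
    [0,0,0,-0.14,0,-0.0015,0]
  ]
}}

```text
clock: 22.05
eef_pos: [640.3, -102.0, 42.7]
tcp_rot: [-3.141, -0.0, 1.556]
contact_force: [-0.4, -0.2, -0.2]
opening: -0.005
grasp_force: 0.0
```

>>> {"api": "move_arm", "payload": {
  "motion": [
    [0,0,0,0,0,0.0006,0],
    [0,0,0,0,0,0.0011,0],
    [0,0,0,0,0,0.0015,0],
    [0,0,0,0,0,0.0015,0]
  ]
}}

```text
clock: 22.55
eef_pos: [640.3, -102.3, 42.1]
tcp_rot: [-3.142, -0.001, 1.555]
contact_force: [-2.2, 5.3, 7.3]
opening: -0.001
grasp_force: 3.6
```

Near right next, now carried by the wedge.

>>> {"api": "move_arm", "payload": {
  "motion": [
    [0,0,0,0,0,0,0],
    [0,0,0,0,0,-0.004,0],
    [0,0,0,0,-0.05,-0.008,0],
    [0,0,0,0,-0.11,-0.008,0],
    [0,0,0,0,-0.119,-0.0065,0],
    [0,0,0,0,-0.119,-0.0045,0],
    [0,0,0,0,-0.119,-0.003,0],
    [0,0,0,0,-0.119,-0.0015,0]
  ]
}}

```text
clock: 23.55
eef_pos: [522.7, -101.5, 42.8]
tcp_rot: [3.141, 0.0, 1.555]
contact_force: [0.2, 0.8, 0.5]
opening: -0.005
grasp_force: 0.0
```

>>> {"api": "move_arm", "payload": {
  "motion": [
    [0,0,0,0,0,0.0006,0],
    [0,0,0,0,0,0.0011,0],
    [0,0,0,0,0,0.0014,0],
    [0,0,0,0,0,0.0014,0]
  ]
}}

```text
clock: 24.05
eef_pos: [521.9, -101.3, 42.0]
tcp_rot: [3.141, 0.0, 1.555]
contact_force: [0.1, 0.6, 7.0]
opening: 0.002
grasp_force: 3.3
```

>>> {"api": "move_arm", "payload": {
  "motion": [
    [0,0,0,0,0,0.0001,0],
    [0,0,0,0,0,0.0001,0]
  ]
}}

```text
clock: 24.3
eef_pos: [521.9, -101.3, 42.0]
tcp_rot: [3.141, 0.0, 1.555]
contact_force: [-1.6, 1.0, 7.6]
opening: 0.002
grasp_force: 3.8
```

>>> {"api": "move_arm", "payload": {
  "motion": [
    [0,0,0,0,0,-0.003,0],
    [0,0,0,0,0,-0.02,0],
    [0,0,0,0,0,-0.06,0],
    [0,0,0,0,0,-0.1,0],
    [0,0,0,0,0,-0.1,0],
    [0,0,0,0,0,-0.1,0]
  ]
}}

```text
clock: 25.05
eef_pos: [521.0, -101.3, 141.6]
tcp_rot: [3.141, 0.0, 1.555]
contact_force: [-0.5, -0.0, -0.3]
opening: 0.002
grasp_force: 0.0
```

Run:
```python
from h import *
p,d=grab_frame("top");f=np.load("top0.npz")
h=cv2.cvtColor(p,cv2.COLOR_RGB2HSV);m=(h[...,0]>4)&(h[...,0]<16)&(h[...,1]>190)&(h[...,2]>90);m[:,400:]=0
c=big(m);print("wedge",onz("top",cv2.boxPoints(cv2.minAreaRect(c)),25).round(0).tolist(),sensors.sense()["contact_force"])
```

```text
wedge [[744.0, -381.0, 25.0], [744.0, -381.0, 25.0], [744.0, -381.0, 25.0], [744.0, -381.0, 25.0]] [-0.48431518 -0.51667546  0.09420403]
```

```bash
python3 -c "
from rig import order
print(order.sign_off())"
```

```text
the job is handed in; nothing more can be done
None
```

The worn button was at the near right corner. The orange wedge is in snug there from the right, and all four corners held at 42 mm under 7–9 N when pressed in order. I handed the job in at about 25 s, but I had no direct reading of the wedge's own force on the plate.

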